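# Snap both clips shut on the loaded vial rack

## Robot

A 6-joint arm with a two-finger parallel gripper is mounted at the origin on the work surface. World frame = base frame: x ahead of the robot, y to its left, z up, the work surface at z = 0. Lengths are in m, angles in degrees, forces in N, time in s.
With the tool pointing down it reaches from about 0.375 to 0.9 m from the base axis. Payload 3.1 kg.
Tool frame: the origin (TCP) lies midway between the tips of the shut fingers; the grasp point (between the pads) lies 19 mm behind it; z points along the fingers, y is the direction in which the jaws open and shut (so a half turn about z gives the same grasp; the last joint's range is limited). The gripper opens to 87 mm and grips with 3 to 60 N. Pads are 19 mm wide; open, the fingers measure 117 mm over their backs; the gripper's body (75 mm by 190 mm) begins 51 mm behind the grasp point.
Start: joints at [-73.367, 30.224, 82.088, -0, 67.689, -10.227], TCP at [0.282, -0.558, 0.223] pointing down, gripper open.
Joint ranges: [-176.69, 176.69], [-43.24, 126.21], [12.49, 139.97], [-82, 262], [0, 151.66], [-163.58, 163.58]. Speed limits (degrees/s): [159.86, 159.86, 180, 180, 180, 180].

## Interface

Orientations are given as a 3x3 rotation matrix whose columns are the frame's x, y, z axes.
In Python, from rig import status, vision, bot, models gives the robot as it stands.
- The arm moves only by the tool send_rows, never from a script. Its argument "moves" is a list of rows, each a list of 7 numbers: the shift along the tool's x, y, z in units of 25 mm (1.0 is 25 mm), then the turn, a rotation vector about the tool's x, y, z in units of 10 degrees (1.0 is 10 degrees), then the closure, from -1 (fully open) to 1 (shut), so that 0 is half open. In form: [[dx, dy, dz, rx, ry, rz, hand], ...]. A call has 1 to 12 rows; each row shifts and turns the commanded pose from where the row before left it, along the tool's axes as they then stand; what a row does not reach is not made up. A row lasts 1/8 s, in which the tool goes at most 62.5 mm and 10.7 degrees, less where a joint would pass 70% of its speed; a pose out of reach is approached as far as the arm can. A call is refused whole if a number of a shift passes 1 or a number of a turn 1, either way. A call with a gripper value outside its range is refused whole. The fingers move at their own pace and stop on an object; the grip force is fixed at half the most. Time passes only in rows, so rows that do not move let the fingers close. It gives the time, the measured TCP pose, the force and the opening at its end, in the units of the state.
- status.read_state(): the state, without advancing time (a new reading comes with each control period).
- vision.capture(name): name is "side" or "top"; returns a dict with "img" (420x560x3 uint8, red, green, blue), "depth" (420x560 float32, m along the optical axis (not along the pixel's ray), 0 where there is no reading), "fx", "fy", "cx", "cy" (pixels), "pose" (4x4, takes a point from camera to world coordinates). Camera axes: x right, y up, looking along -z (the intrinsics and any distortion apply to the point x, -y, -z); pixel columns grow to the right and rows downward; lengths in m; the calibration is good to about 2 mm. A picture is of the moment at which its call begins.
- bot.hand_in(): hands the job in, once; it reports no verdict.
Trained networks look in the newest picture that a camera, given by its name, has taken for a name from the list of things; names that differ only in an ending like _2 or _b are one class to them, and where a whole thing is asked for, a point or a joint stands for the part that bears it (a point fixed in the world has none). Each returns a list of dicts, best first, with "confidence" (0 to 1); they miss things now and then, are a little off and sometimes report something else, mostly with a low value. They report only what shows in the picture. A call takes as long as a camera call.
- models.masks_of(camera, name): "mask" (420x560 bool, what is visible of it) and "extent" ([left, top, right, bottom] in pixels, round what is visible of it).
- models.landmark_of(camera, name): "point" ([column, row] in pixels: a listed point, or the origin of a listed thing).
The state is a dict: "time_s": time; "joint_positions": joint angles; "qvel": joint speeds; "tau": joint torques, N m; "position": TCP position; "tcp_rot": TCP orientation; "force": force on the tool from outside, world axes, zero at the start; "moment": the same for the moment, N m; "opening": opening from 0.0 (shut) to 1.0 (fully open).
Only numpy, scipy, OpenCV 4.12 (cv2) and the standard library are available. Lean on these libraries where they do the work, as an engineer would, in place of code of your own. Each camera call takes 0.05 s, during which the arm holds its last target.

## Task

Two sample docks stand on the bench: one carries a rack full of capped vials, the other a rack with empty holes. Lock the full rack down for the run: press both clips of its dock, the near one and the far one, down until each snaps over and stays fully shut. Do not press on the dock with the empty rack.

Things in the scene. Friction and masses are not known exactly. Their poses are not given: they have to be found in the camera images.
- dock_vials: The dock to lock: fixed white base 240 x 90 x 26 mm holding an aluminium rack full of 20 steel-capped vials (tops 56 mm above the bench, within 38 mm of the middle lengthwise). Origin: centre of its underside on the bench; x lengthwise, pointing away from the robot (yaw within 0.3 rad); z up. At each end (x = -100 and +100 mm) a grey clip is hinged between two posts 66 mm tall and points inward.
- near_clip (a joint): Angle (rad) of the clip at the dock's x = -100 mm end: 0 open, 0.62 fully shut. Arm 36 mm wide, 55 mm long, black thumb pad. Open, its tip is up at x = -57, z = 92 mm; shut, it is level, pad centre at x = -62, y = 0, top z = 63.5 mm: press straight down there. Resistance peaks at about 9 N some 5 mm down, then falls; past half way it snaps shut by itself and stays; let go sooner, it springs back.
- far_clip (a joint): Angle (rad) of the clip at the dock's x = +100 mm end, farther from the robot: 0 open, 0.62 fully shut. Mirror image of the near clip, with the same snap: open tip at x = +57, z = 92 mm; shut pad centre at x = +62, y = 0, top z = 63.5 mm.
- dock_spare: The other dock, to be left alone: same shape, size, axes and open clips, but its rack has 20 empty dark holes and no vials. Fixed; origin at the centre of its underside.

How it is judged:
By the outcome, as a careful person would: the job done as asked, in the order asked, and still so for the second after the job is handed in, with the robot touching nothing.
It also fails if it takes over 29 s, if anything falls off the work surface, if the arm or the gripper's body presses on something with over 40 N, if the wrist force passes 120 N, or if a joint passes its speed limit or range.

## Working session

There is one attempt and no reset: what is moved stays moved. The work goes in short steps, Python scripts to look and compute and a tool call to move; the robot and the scene stay as the last step left them, time stands still between calls to the robot, and variables do not carry over. Pictures are saved under pics/ and viewed, and the job is handed in when it is done.

Besides the shell and the picture viewer there is one more tool, called after "Request:" as name(argument=value, ...), one argument or row to a line, values as JSON. send_rows: Moves the arm, as the interface text tells. Its arguments: {"type":"object","properties":{"moves":{"type":"array"}},"required":["moves"]}

```bash
ls; mkdir -p pics; cat > h.py <<'E'
import numpy as np, cv2
from rig import status, vision, bot, models
def cap(n,f):
    c=vision.capture(n); cv2.imwrite('pics/'+f,c['img'][:,:,::-1]); np.savez(f'{f}.npz',**{k:c[k] for k in ['img','depth','fx','fy','cx','cy','pose']}); return c
def w(c,u,v,d=None):
    if d is None: d=c['depth'][int(round(v)),int(round(u))]
    p=np.array([(u-c['cx'])/c['fx']*d,-(v-c['cy'])/c['fy']*d,-d,1.0]); return (np.array(c['pose'])@p)[:3]
E
python3 - <<'E'
from h import *
print({k:(v if not hasattr(v,'shape') else 0) for k,v in cap('top','t0.png').items() if k not in('img','depth')})
c=cap('top','t0.png')
print(c['pose'],c.keys())
for n in ['dock_vials','dock_spare','near_clip','far_clip']:
    for r in models.masks_of('top',n): print(n,r['confidence'],r['extent'])
    for r in models.landmark_of('top',n): print(n,r['confidence'],r['point'])
c=cap('side','s0.png')
for n in ['dock_vials','dock_spare','near_clip','far_clip']:
    for r in models.masks_of('side',n): print(n,r['confidence'],r['extent'])
    for r in models.landmark_of('side',n): print(n,r['confidence'],r['point'])
print(status.read_state())
E
```

```text
pics
{'fx': 496.1482682861439, 'fy': 496.1482682861439, 'cx': 282.0170143049881, 'cy': 213.72892236581103, 'pose': 0}
[[-0.01027943  0.98787536 -0.15490837  0.43984099]
 [-0.99952655 -0.00565824  0.03024325  0.00200583]
 [ 0.02900006  0.15514591  0.98746582  0.87138179]
 [ 0.          0.          0.          1.        ]] dict_keys(['img', 'depth', 'fx', 'fy', 'cx', 'cy', 'pose'])
dock_vials 0.91 [321.3, 163.2, 397.3, 310.0]
dock_vials 0.55 [355.9, 233.9]
dock_spare 0.81 [132.9, 126.8, 191.8, 263.0]
dock_spare 0.87 [160.5, 201.4]
near_clip 0.74 [362.1, 261.4, 388.7, 295.4]Traceback (most recent call last):
  File "<stdin>", line 7, in <module>
ValueError: it knows: dock_spare, dock_vials
```

```bash

python3 - <<'E'
from h import *
c=cap('side','s0.png')
for n in ['dock_vials','dock_spare','near_clip','far_clip']:
    for r in models.masks_of('side',n): print(n,r['confidence'],r['extent'])
for n in ['near_clip','far_clip']:
    for r in models.masks_of('top',n): print(n,r['confidence'],r['extent'])
print(c['pose'],c['fx'])
print(status.read_state())
E
```

```text
dock_vials 0.98 [263.1, 225.0, 396.9, 365.0]
dock_spare 0.91 [181.3, 137.3, 292.3, 223.7]
far_clip 0.6 [348.5, 227.9, 385.3, 245.0]
near_clip 0.74 [362.1, 261.4, 388.7, 295.4]
far_clip 0.65 [337.3, 170.8, 368.4, 205.4]
[[ 0.73769656  0.41418573 -0.53315472  0.19524375]
 [-0.67510354  0.44524494 -0.58821098 -0.40904677]
 [-0.00624415  0.79385586  0.60807391  0.48387265]
 [ 0.          0.          0.          1.        ]] 402.37896074444296
{'time_s': 0.7, 'joint_positions': array([-7.33648590e+01,  3.02208840e+01,  8.20853384e+01, -3.64277567e-04,
        6.76897826e+01, -1.02277559e+01]), 'qvel': array([ 0.07839304,  0.00404033, -0.00573632,  0.07144316, -0.01530313,
       -0.08176167]), 'tau': array([-1.12637052e-03, -4.39869761e+01, -1.76950622e+01,  6.33832673e-02,
        5.04336529e-02, -1.46530391e-05]), 'position': array([ 0.28243053, -0.55754506,  0.22258968]), 'tcp_rot': array([[ 8.92089236e-01,  4.51859264e-01,  1.43246643e-05],
       [ 4.51859264e-01, -8.92089234e-01, -6.84899853e-05],
       [-1.81689555e-05,  6.75719109e-05, -9.99999998e-01]]), 'force': array([-0.57543276, -0.35655096,  1.26388679]), 'moment': array([-0.06410485, -0.02010906, -0.01501068]), 'opening': 1.001464773798834}
```

View pics/t0.png

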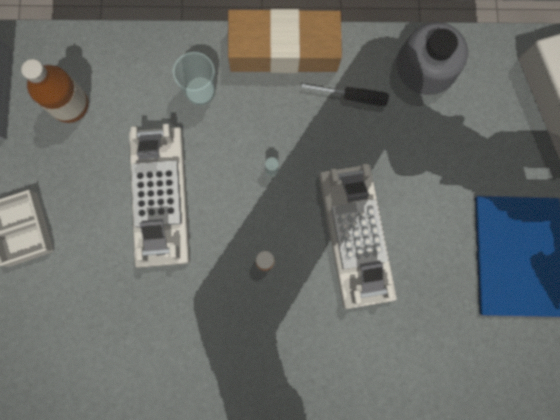

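View pics/s0.png

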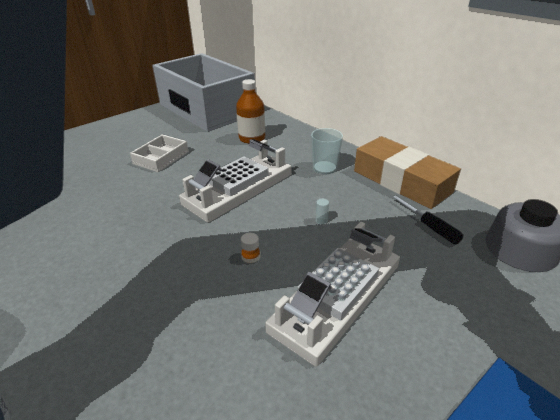

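The top view shows the vial dock at about (357, 236), with its near clip pad at (372, 275) and its far one at (355, 187). The spare dock is at (160, 195). Next I'll measure the pose from depth in both views.

```bash

cat > m.py <<'E'
from h import *
def cloud(c,mask):
    vv,uu=np.nonzero(mask&(c['depth']>0)); d=c['depth'][vv,uu]
    P=np.c_[(uu-c['cx'])/c['fx']*d,-(vv-c['cy'])/c['fy']*d,-d]; T=np.array(c['pose']); return P@T[:3,:3].T+T[:3,3],uu,vv
def run(tag):
  for n in ['top','side']:
    c=cap(n,f'{n}_{tag}.png'); m=[r for r in models.masks_of(n,'dock_vials')][0]['mask']
    P,uu,vv=cloud(c,cv2.dilate(m.astype(np.uint8),np.ones((5,5)))>0)
    print(n,len(P),'z hist',np.histogram(P[:,2],np.arange(-.005,.11,.005))[0])
    b=P[(P[:,2]>.012)]
    (cx,cy),s,a=cv2.minAreaRect((b[:,:2]*1000).astype(np.float32)); print('rect all',cx,cy,s,a)
    b=P[(P[:,2]>.018)&(P[:,2]<.034)]
    (cx,cy),s,a=cv2.minAreaRect((b[:,:2]*1000).astype(np.float32)); print('rect base',cx,cy,s,a)
    for q in ['near_clip','far_clip']:
        for r in models.masks_of(n,q):
            Q,_,_=cloud(c,cv2.erode(r['mask'].astype(np.uint8),np.ones((3,3)))>0)
            Q2=c['img'][cv2.erode(r['mask'].astype(np.uint8),np.ones((3,3)))>0]
            print(q,r['confidence'],r['extent'],'med',np.median(Q,0),'maxz',np.percentile(Q[:,2],[5,50,95]))
E
python3 -c "
from m import *
run('a')"
```

```text
top 8246 z hist [ 645  275   58   52   61 1268 1068   45   63 1417  586  421  515  478
  322  117  174  239  329  109    0    0]
rect all 536.1005859375 -154.60345458984375 (240.0593719482422, 90.99624633789062) 8.876904487609863
rect base 536.11572265625 -154.69287109375 (240.02667236328125, 90.82109069824219) 8.971426963806152
near_clip 0.93 [361.2, 261.2, 390.2, 295.7] med [ 0.45955011 -0.16560446  0.07938437] maxz [0.06132233 0.07938437 0.0905372 ]
far_clip 0.84 [335.0, 166.2, 370.7, 205.4] med [ 0.60990756 -0.14196112  0.07993176] maxz [0.06119656 0.07993176 0.09032948]
far_clip 0.33 [131.1, 124.6, 192.9, 264.8] med [0.59928487 0.18160995 0.04383332] maxz [0.02328412 0.04383332 0.08699662]
side 10153 z hist [ 787  468  250  260  271  973 1931  279  242  954  557  514  718  505
  374  169  159  282  315  145    0    0]
rect all 536.776123046875 -155.07180786132812 (241.56878662109375, 89.7459945678711) 8.905019760131836
rect base 536.82421875 -155.04925537109375 (241.45465087890625, 89.739990234375) 8.917040824890137
near_clip 0.74 [286.8, 271.8, 332.2, 323.9] med [ 0.45628898 -0.16858386  0.07375597] maxz [0.06107564 0.07375597 0.09002068]
far_clip 0.82 [346.5, 229.5, 385.0, 245.8] med [ 0.59365938 -0.14921437  0.08485778] maxz [0.0621039  0.08485778 0.09088457]
```

Both views agree: the dock centre is (0.5363, -0.1548) with yaw +8.9°. That puts the near press point at (0.475, -0.164) and the far one at (0.598, -0.145). I'll close the fingers, align the tool with the dock and travel there.

Request:
send_rows(
  moves=[
    [0,0,0,0,0,0.9,1],
    [0,0,0,0,0,0.9,1],
    [0.7,-1,0,0,0,0,1],
    [0.7,-1,0,0,0,0,1],
    [0.7,-1,0,0,0,0,1],
    [0.7,-1,0,0,0,0,1],
    [0.7,-1,0,0,0,0,1],
    [0.7,-1,0,0,0,0,1],
    [0.7,-1,0,0,0,0,1],
    [0.7,-1,0,0,0,0,1],
    [0.7,-1,0,0,0,0,1],
    [0.7,-1,0,0,0,0,1],
  ],
)

```text
time_s: 2.6
position: [0.4173, -0.2828, 0.2227]
tcp_rot: [[0.988, 0.154, 0.0], [0.154, -0.988, -0.0], [0.0, 0.0, -1.0]]
force: [-0.5, -0.6, 0.2]
opening: 0.004
```

Request:
send_rows(
  moves=[
    [0.7,-1,0,0,0,0,1],
    [0.7,-1,0,0,0,0,1],
    [0.7,-1,0,0,0,0,1],
    [0.7,-1,0,0,0,0,1],
    [0.24,-0.34,0,0,0,0,1],
    [0,0,1,0,0,0,1],
    [0,0,1,0,0,0,1],
    [0,0,1,0,0,0,1],
    [0,0,0,0,0,0,1],
    [0,0,0,0,0,0,1],
  ],
)

```text
time_s: 3.85
position: [0.4756, -0.1654, 0.1482]
tcp_rot: [[0.988, 0.154, 0.001], [0.154, -0.988, -0.001], [0.001, 0.001, -1.0]]
force: [-0.4, -0.2, -0.2]
opening: 0.005
```

```bash
cat > tg.py <<'E'
from h import *
s=status.read_state(); a=np.radians(8.9); C=np.array([.5364,-.1549])
for n,k in(('near',-.062),('far',.062)):
    t=C+k*np.array([np.cos(a),np.sin(a)]); d=np.r_[t,.0635]-s['position']
    print(n,'target',t,'tool-units',s['tcp_rot'].T@d/.025)
print(s['time_s'],s['position'],s['tcp_rot'].round(3).tolist(),s['force'],s['opening'], s['joint_positions'])
E
python3 tg.py; python3 -c "
from h import *
cap('side','s1.png')"
```

```text
near target [ 0.47514649 -0.16449204] tool-units [-0.01638467 -0.04231401  3.38767281]
far target [ 0.59765351 -0.14530796] tool-units [ 4.94361072 -0.04771033  3.39175586]
3.85 [ 0.47563273 -0.16540757  0.14819307] [[0.988, 0.154, 0.001], [0.154, -0.988, -0.001], [0.001, 0.001, -1.0]] [-0.42878432 -0.1960051  -0.24520538] 0.005418128982247419 [-3.19039205e+01  2.73191129e+01  1.03647531e+02 -1.24750204e-02
  4.89629236e+01  4.92665783e+01]
```

View pics/s1.png

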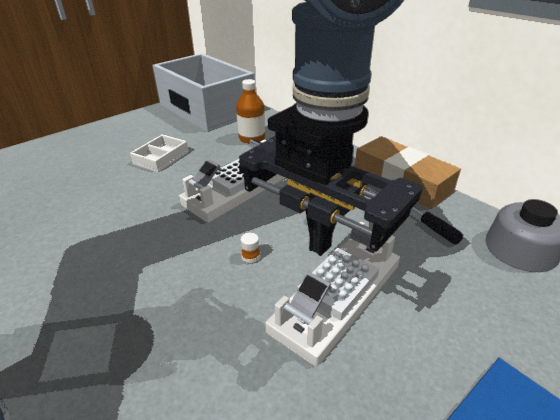

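The fingers are shut and the tip is at about (318, 248) in the picture, above the near pad at (313, 287). I'll check the alignment by projection, then press.

```bash
python3 - <<'E'
from h import *
c=np.load('s1.png.npz'); T=np.linalg.inv(c['pose'])
for p in ([.4756,-.1654,.1482],[.4751,-.1645,.088],[.5977,-.1453,.088]):
    q=T@np.r_[p,1]; print(c['fx']*q[0]/-q[2]+c['cx'], c['cy']+c['fy']*q[1]/q[2])
E
```

```text
319.26854203784944 247.61514984451128
316.3308900895351 281.1532236175237
363.2543815347062 233.57592341989044
```

Request:
send_rows(
  moves=[
    [0,-0.04,0.9,0,0,0,1],
    [0,0,0.9,0,0,0,1],
    [0,0,0.3,0,0,0,1],
    [0,0,0.2,0,0,0,1],
    [0,0,0.2,0,0,0,1],
    [0,0,0,0,0,0,1],
  ],
)

```text
time_s: 4.65
position: [0.4785, -0.164, 0.0871]
tcp_rot: [[0.988, 0.152, 0.008], [0.152, -0.988, -0.002], [0.007, 0.003, -1.0]]
force: [3.6, 4.8, 9.1]
opening: 0.007
```

Request:
send_rows(
  moves=[
    [0,0,0.2,0,0,0,1],
    [0,0,0.2,0,0,0,1],
    [0,0,0.2,0,0,0,1],
    [0,0,0,0,0,0,1],
  ],
)

```text
time_s: 5.15
position: [0.4743, -0.1634, 0.0696]
tcp_rot: [[0.988, 0.154, -0.002], [0.154, -0.988, 0.001], [-0.001, -0.001, -1.0]]
force: [0.3, 0.0, -0.1]
opening: 0.002
```

The force has dropped to zero, so the clip snapped over. I'll follow through lightly to check that it's seated.

Request:
send_rows(
  moves=[
    [0,0,0.16,0,0,0,1],
    [0,0,0.12,0,0,0,1],
    [0,0,0,0,0,0,1],
  ],
)

```text
time_s: 5.52
position: [0.4749, -0.1637, 0.0637]
tcp_rot: [[0.988, 0.154, -0.0], [0.154, -0.988, -0.0], [-0.0, 0.0, -1.0]]
force: [-1.5, 0.1, 8.4]
opening: 0.002
```

Request:
send_rows(
  moves=[
    [0,0,-0.8,0,0,0,1],
    [0,0,-0.8,0,0,0,1],
    [0,0,-0.8,0,0,0,1],
    [0.5,0,-0.4,0,0,0,1],
    [1,0,0,0,0,0,1],
    [1,0,0,0,0,0,1],
    [1,0,0,0,0,0,1],
    [1,0,0,0,0,0,1],
    [0.4,0,0,0,0,0,1],
    [0,0,0,0,0,0,1],
    [0,0,0,0,0,0,1],
  ],
)

```text
time_s: 6.9
position: [0.5948, -0.1447, 0.1327]
tcp_rot: [[0.988, 0.154, -0.002], [0.154, -0.988, 0.001], [-0.002, -0.001, -1.0]]
force: [-0.4, 0.1, -0.0]
opening: 0.004
```

```bash
python3 tg.py; python3 -c "
from h import *
cap('side','s2.png')"
```

```text
near target [ 0.47514649 -0.16449204] tool-units [-4.84542324  0.04947943  2.77634625]
far target [ 0.59765351 -0.14530796] tool-units [0.11456696 0.04480051 2.76766461]
6.9 [ 0.59478042 -0.14468422  0.1326975 ] [[0.988, 0.154, -0.002], [0.154, -0.988, 0.001], [-0.002, -0.001, -1.0]] [-0.42084013  0.13260612 -0.00834718] 0.0036582967067537234 [-2.41136942e+01  3.55992273e+01  8.85150726e+01 -1.39945091e-02
  5.59977592e+01  5.70481472e+01]
```

View pics/s2.png

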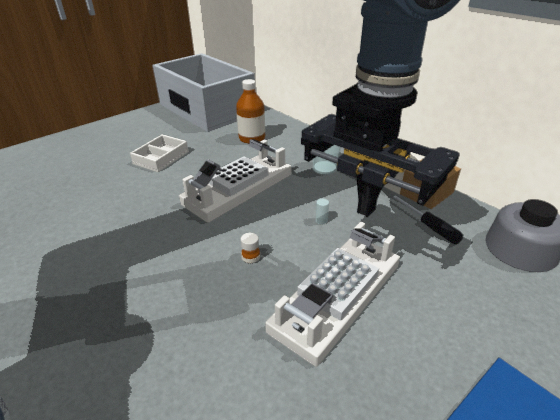

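The near clip lies level and shut, with its pad at (316, 295). The far clip is still open under the tip, at (370, 237). Pressing the far clip now.

Request:
send_rows(
  moves=[
    [0.14,0.04,0.6,0,0,0,1],
    [0,0,0.6,0,0,0,1],
    [0,0,0.3,0,0,0,1],
    [0,0,0.2,0,0,0,1],
    [0,0,0.2,0,0,0,1],
    [0,0,0.2,0,0,0,1],
    [0,0,0.2,0,0,0,1],
    [0,0,0.2,0,0,0,1],
    [0,0,0,0,0,0,1],
  ],
)

```text
time_s: 8.07
position: [0.5996, -0.1451, 0.0698]
tcp_rot: [[0.988, 0.154, -0.001], [0.154, -0.988, 0.0], [-0.001, -0.001, -1.0]]
force: [1.3, -0.6, -0.6]
opening: 0.007
```

Request:
send_rows(
  moves=[
    [0,0,0.16,0,0,0,1],
    [0,0,0.12,0,0,0,1],
    [0,0,0,0,0,0,1],
  ],
)

```text
time_s: 8.45
position: [0.5998, -0.1452, 0.0638]
tcp_rot: [[0.988, 0.154, 0.0], [0.154, -0.988, -0.0], [0.0, 0.0, -1.0]]
force: [-0.7, 0.6, 1.8]
opening: 0.001
```

Request:
send_rows(
  moves=[
    [0,0,-0.8,0,0,0,1],
    [0,0,-0.8,0,0,0,1],
    [0,0,-1,0,0,0,1],
    [0,0,-1,0,0,0,1],
    [0,0,-1,0,0,0,1],
    [0,0,-1,0,0,0,1],
    [-0.7,1,0,0,0,0,1],
    [-0.7,1,0,0,0,0,1],
    [-0.7,1,0,0,0,0,1],
    [-0.7,1,0,0,0,0,1],
    [-0.7,1,0,0,0,0,1],
    [-0.7,1,0,0,0,0,1],
  ],
)

```text
time_s: 9.95
position: [0.5185, -0.3104, 0.2034]
tcp_rot: [[0.988, 0.154, -0.0], [0.154, -0.988, 0.0], [0.0, -0.0, -1.0]]
force: [0.5, 0.2, -0.2]
opening: 0.005
```

Request:
send_rows(
  moves=[
    [-0.7,1,0,0,0,0,1],
    [-0.7,1,0,0,0,0,1],
    [-0.7,1,0,0,0,0,1],
    [-0.7,1,0,0,0,0,1],
    [-0.7,1,0,0,0,0,1],
    [-0.7,1,0,0,0,0,1],
    [0,0,0,0,0,0,1],
    [0,0,0,0,0,0,1],
  ],
)

```text
time_s: 10.95
position: [0.4384, -0.4731, 0.2032]
tcp_rot: [[0.988, 0.154, -0.0], [0.154, -0.988, 0.001], [0.0, -0.001, -1.0]]
force: [1.1, -0.3, 0.2]
opening: 0.004
```

```bash
python3 -c "
from m import *
run('b')
from h import *
for n in ('top','side'):
    i=cv2.imread(f'pics/{n}_b.png'); 
    c=i[150:320,300:420] if n=='top' else i[210:370,250:410]
    cv2.imwrite(f'pics/{n}_bz.png',cv2.resize(c,None,fx=3,fy=3))
"; python3 tg.py
```

```text
top 8207 z hist [ 642  248   58   52   66 1257 1058   50   65 1315  536  481 1049 1173
  153    0    0    0    0    0    0    0]
rect all 536.0453491210938 -154.47344970703125 (240.07154846191406, 90.70159912109375) 9.051355361938477
rect base 536.0453491210938 -154.47344970703125 (240.07154846191406, 90.70159912109375) 9.051355361938477
near_clip 0.84 [357.0, 258.4, 388.7, 297.7] med [ 0.46165338 -0.16568313  0.06098619] maxz [0.05759998 0.06098619 0.06408062]
far_clip 0.76 [338.0, 168.8, 366.0, 209.5] med [ 0.60971589 -0.14285267  0.06100729] maxz [0.05789083 0.06100729 0.06404092]
far_clip 0.43 [132.7, 127.3, 192.9, 264.7] med [0.59950791 0.18158942 0.04379979] maxz [0.02328404 0.04379979 0.08673431]
side 10093 z hist [ 771  465  245  268  258  914 1698  217  228  957  630  627 1250 1366
  199    0    0    0    0    0    0    0]
rect all 536.491943359375 -155.2264404296875 (240.49822998046875, 89.66036987304688) 8.89354419708252
rect base 536.4908447265625 -155.2041778564453 (240.49774169921875, 89.60875701904297) 8.889920234680176
near_clip 0.78 [286.7, 279.8, 332.4, 322.9] med [ 0.46000313 -0.16833357  0.06157342] maxz [0.05897241 0.06157342 0.0637493 ]
near_clip 0.63 [345.4, 228.3, 384.5, 261.0] med [ 0.60215817 -0.14547956  0.0606892 ] maxz [0.05224616 0.0606892  0.06377102]
far_clip 0.89 [343.9, 229.5, 386.3, 262.3] med [ 0.60215817 -0.145021    0.06085078] maxz [0.05495453 0.06085078 0.06379189]
near target [ 0.47514649 -0.16449204] tool-units [  3.35213097 -11.98934766   5.60579875]
far target [ 0.59765351 -0.14530796] tool-units [  8.31213097 -11.98937972   5.60598027]
11.35 [ 0.4387167  -0.47358036  0.20364696] [[0.988, 0.155, 0.0], [0.155, -0.988, -0.0], [0.0, 0.0, -1.0]] [ 0.30571327  0.09818213 -0.09615119] 0.010730279151799998 [-5.70900542e+01  3.29873255e+01  8.00527921e+01  1.65411181e-03
  6.69581464e+01  2.40096687e+01]
```

View pics/side_bz.png

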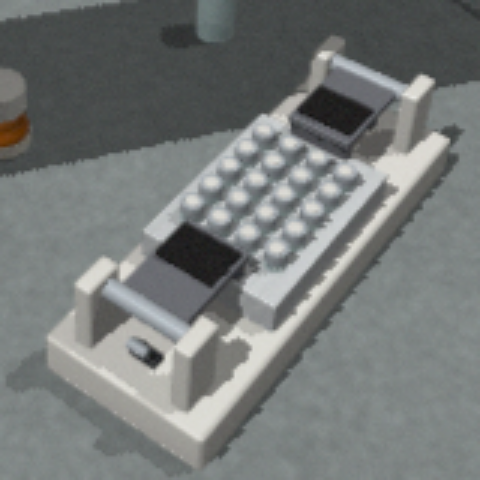

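View pics/top_b.png

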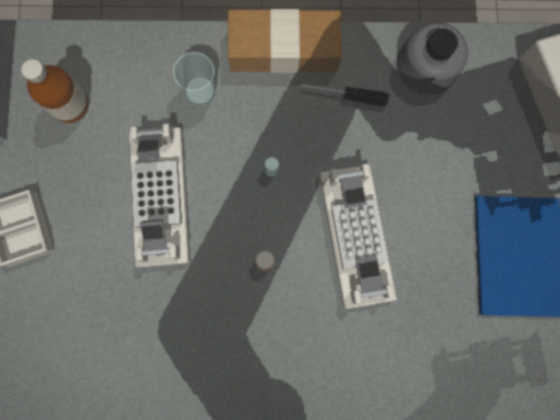

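Both clips look level, with the near pad at (369, 270) and the far one at (354, 194) in the top view. Nothing rises above 66 mm. I'll check the arm slopes from depth before handing in.

```bash
python3 - <<'E'
from m import *
a=np.radians(8.95); C=np.array([.5363,-.1549]); ex=np.array([np.cos(a),np.sin(a)]); ey=np.array([-ex[1],ex[0]])
for n in('top','side'):
    c=np.load(f'{n}_b.png.npz'); P,_,_=cloud(c,np.ones((420,560),bool)); x=(P[:,:2]-C)@ex; y=(P[:,:2]-C)@ey
    for s in(-1,1):
        k=(abs(y)<.013)&(s*x>.05)&(s*x<.088)&(P[:,2]>.05)
        f=np.polyfit(s*x[k],P[k,2],1); print(n,s,k.sum(),'slope rad',f[0],'z at 62',np.polyval(f,.062))
E
```

```text
top -1 369 slope rad -0.09594560854988125 z at 62 0.06205268910804401
top 1 338 slope rad -0.11346546282369327 z at 62 0.06213401589771671
side -1 440 slope rad -0.1108299982503413 z at 62 0.06254616128520775
side 1 266 slope rad -0.06458748291200361 z at 62 0.06224347444276485
```

```bash
python3 - <<'E'
from m import *
a=np.radians(8.95); C=np.array([.5363,-.1549]); ex=np.array([np.cos(a),np.sin(a)]); ey=np.array([-ex[1],ex[0]])
for n in('top','side'):
    c=np.load(f'{n}_b.png.npz'); P,_,_=cloud(c,np.ones((420,560),bool)); x=(P[:,:2]-C)@ex; y=(P[:,:2]-C)@ey
    for s in(-1,1):
        print(n,s,[round(1000*np.median(P[(abs(y)<.012)&(s*x>q)&(s*x<=q+.004)&(P[:,2]>.05),2]),1) for q in np.arange(.046,.094,.004)])
E
```

```text
top -1 [np.float64(59.3), np.float64(61.6), np.float64(62.5), np.float64(62.4), np.float64(62.5), np.float64(62.5), np.float64(62.6), np.float64(59.7), np.float64(59.5), np.float64(59.1), np.float64(59.5), np.float64(59.4)]
top 1 [np.float64(59.2), np.float64(62.9), np.float64(62.9), np.float64(62.4), np.float64(62.3), np.float64(62.4), np.float64(62.1), np.float64(59.8), np.float64(58.9), np.float64(59.2), np.float64(59.8), np.float64(59.5)]
side -1 [np.float64(60.7), np.float64(63.0), np.float64(63.2), np.float64(62.8), np.float64(62.7), np.float64(62.6), np.float64(62.2), np.float64(59.9), np.float64(60.2), np.float64(59.9), np.float64(60.0), np.float64(60.0)]
side 1 [np.float64(57.6), np.float64(61.8), np.float64(63.1), np.float64(63.0), np.float64(63.2), np.float64(62.5), np.float64(62.8), np.float64(62.0), np.float64(60.0), np.float64(60.0), np.float64(60.2), np.float64(59.9)]
```

The pads and arms are flat. The slopes I fitted came from the step where each raised pad begins. Handing in.

```bash
python3 -c "
from rig import bot,status
print(bot.hand_in()); print(status.read_state()['time_s'])"
```

```text
the job is handed in; nothing more can be done
None
the job is handed in; nothing more can be done
```

I pressed both clips of the vial dock down with the closed fingers, near one first and then the far one, and both snapped shut. I then moved the arm clear and handed the job in at about 11.4 s of the 29 s limit.

- **Final checks:** with the arm away, both cameras show both clips level. The pad tops measure about 62–63 mm (63.5 mm nominal, calibration good to 2 mm) and the arms are flat at about 60 mm. The highest force I read was about 9 N, at the ends of the move calls.
- **Spare dock:** I never touched it, and its clips are still open.
- **What disagreed:** the network gave some wrong labels. It marked the spare dock as `far_clip` at low confidence, and in the last side view it also called the far clip `near_clip`; I ignored these. A first line fit suggested the clips sloped by 0.06–0.11 rad, but that was only the step up to each raised pad.

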